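# Sanitise the comb with the UV wand

### The arm

A 6-joint arm with a two-finger parallel gripper is mounted at the origin on the work surface. World frame = base frame: x ahead of the robot, y to its left, z up, the work surface at z = 0. Lengths are in m, angles in degrees, forces in N, time in s.
With the tool pointing down it reaches from about 0.25 to 0.725 m from the base axis. Payload 9.7 kg.
Tool frame: the origin (TCP) lies at the very end of the fingers, on their centre line; the grasp point (between the pads) lies 19 mm behind it; x points along the fingers, y is the direction in which the jaws open and shut, and the axes are right-handed (so a half turn about x gives the same grasp; the last joint's range is limited). The gripper opens to 85 mm and grips with 20 to 120 N. Pads are 22 mm wide; open, the fingers measure 114 mm over their backs; the gripper's body (76 mm by 85 mm) begins 54 mm behind the grasp point. The pads swing forward as they close: fully open they stand 13 mm farther back than shut.
Start: joints at [-69.099, 4.979, 10.078, 95.1, 0, 90], TCP at [0.196, -0.514, 0.193] pointing down, gripper open.
Joint ranges: [-179.16, 179.16], [-48.56, 103.87], [-65.8, 70.77], [-126.05, 130.52], [-82.76, 87.17], [-180, 180]. Speed limits (degrees/s): [127.2, 127.2, 147.25, 180, 180, 180].

### API

Orientations are given as [roll, pitch, yaw] about the fixed x, y, z axes, in that order (R = Rz(yaw) Ry(pitch) Rx(roll)).
In Python, from workcell import get_obs, cams, bot gives the robot as it stands.
- The arm moves only by the tool apply_moves, never from a script. Its argument "rows" is a list that holds one entry, the list of rows, each a list of 7 numbers: the shift along the tool's x, y, z in mm, then the turn, a rotation vector about the tool's x, y, z in rad, then the opening, from 0 (shut) to 1 (fully open). A call has 1 to 20 rows; each row is the pose to reach, as a shift and turn from the pose measured when the call began, along the tool's axes at that moment; what a row does not reach only later rows make up. A row lasts 1/10 s, in which the tool goes at most 50 mm and 8.59 degrees, less where a joint would pass 70% of its speed; a pose out of reach is approached as far as the arm can. A call with a gripper value outside its range is refused whole. The fingers move at their own pace and stop on an object; "newtons" is the grip in N (left out, the last holds). Time passes only in rows, so rows that repeat a pose let the fingers close. It gives the time, the measured TCP pose, the force and the opening at its end, in the units of the state.
- get_obs(): the state, without advancing time (a new reading comes with each control period).
- cams.camera(name): name is "side" or "top" or "wrist"; returns a dict with "pixels" (400x640x3 uint8, red, green, blue), "range_z" (400x640 float32, m along the optical axis (not along the pixel's ray), 0 where there is no reading), "fx", "fy", "cx", "cy" (pixels), "eye" and "attitude" of the camera in the world. Camera axes: x right, y up, looking along -z (the intrinsics and any distortion apply to the point x, -y, -z); pixel columns grow to the right and rows downward; lengths in m; the calibration is good to about 2 mm. The wrist camera is an equidistant fisheye: a pixel r from the principal point sees the ray r / f radians off the axis. A picture is of the moment at which its call begins.
- bot.job_done(): hands the job in, once; it reports no verdict.
Trained networks look in a picture, given as the dict that the camera call returned (one of the last four; its "shot" number tells which), for a name from the list of things; names that differ only in an ending like _2 or _b are one class to them, and where a whole thing is asked for, a point or a joint stands for the part that bears it (a point fixed in the world has none). Each returns a list of dicts, best first, with "confidence" (0 to 1); they miss things now and then, are a little off and sometimes report something else, mostly with a low value. They report only what shows in the picture. A call takes as long as a camera call. They do not tell look-alikes from the thing itself.
- cams.find_in(label, picture): "at" ([x, y, z] in m, in world coordinates, good to about 4 mm: the middle of the surface that is visible of it).
The state is a dict: "time": time; "q": joint angles; "qd": joint speeds; "joint_efforts": joint torques, N m; "ee_pos": TCP position; "tcp_rot": TCP orientation; "wrist_force": force on the tool from outside, world axes, zero at the start; "torque": the same for the moment, N m; "opening": finger opening in m.
Only numpy, scipy, OpenCV 4.12 (cv2) and the standard library are available. Lean on these libraries where they do the work, as an engineer would, in place of code of your own. Each camera call takes 0.05 s, during which the arm holds its last target.

### The job

Sanitise the orange comb: turn the exposure timer's dial until its white pointer stands at the green tab and let go of the dial, then take the UV wand from its dock by its grip, carry it over the grey tube bar without touching the bar, and hold it level over the comb in the tray, centred on it and lined up with its length, lamp side down, one to two centimetres above the comb and touching nothing. Finish while still holding the wand hovering there, with the timer still set; at no time may the wand touch the comb or tray, and leave the comb, the bottles and the other things where they stand.

Things in the scene. Friction and masses are not known exactly. Their poses are not given: they have to be found in the camera images.
- dial (a joint): angle of the timer's dial, rad, 0 to 2.9; grows as it turns clockwise seen from above; light friction (about 0.03 N m), it stays where it is left. The turn needed is always clockwise, 0.6 to 1.45 rad. The timer is a pearl-white box 105 x 105 x 40 mm, fixed on the table, dial on its top
- dial_grip (a point): on the dial's upright axis, half-way up the black grip bar: bar 46 mm long (along this point's x), 14 mm thick (along its y), 34 mm high; the point is 74 mm above the table, the bar's top 86 mm, its lower end 52 mm (a black disc of 52 mm diameter lies under it, its top at 54 mm). It turns with the dial; the white pointer line is on the -x half of the bar
- dial_pointer (a point): point on the pointer line produced, 36 mm from the dial's axis, 46 mm above the table; turns with the dial
- dial_mark (a point): inner end of the green tab (12 x 6 mm) beside the dial, 36 mm from the dial's axis, 46 mm above the table: the pointer point must come here
- wand_grip (a point): centre of the wand's grip, a dark-grey upright fin on top of the wand, 90 mm long (point x), 22 mm thick (point y), 46 mm high; its top is 20 mm above this point, the lamp bar's upper face 26 mm below it, the wand's underside 42 mm below it. Wand: pearl-white lamp bar 200 x 44 x 16 mm, the long way along x, same both ways round, 0.17 to 0.35 kg, loose on its dock
- wand_lamp (a point): middle of the wand's underside (violet lamp window, faces down); axes as the wand's, z up out of the grip
- wand: the wand, origin in the middle of its underside, x along its length, z up
- dock: grey fixed dock 160 x 62 x 25 mm, origin under its centre, x along its length; the wand lies on its flat top (25 mm high) between two side lips 7 mm high; lift it straight up
- tray: light-blue fixed tray 230 x 85 mm, rim 11 mm high, origin under its centre, x along its length; two cross ribs carry the comb
- comb: orange comb, loose, 170 x 32 x 6 mm, x along its length, origin at the middle of its underside, 14 mm above the table
- comb_top (a point): middle of the comb's upper face, 20 mm above the table, axes as the comb's
- bar: fixed grey tube bar on two posts between the dock's side and the tray's side of the table; origin on the table under the tube's middle, x along the tube: 280 mm long, tube 18 mm thick; its clamps reach 120 mm above the table
- can_a: dark-blue spray can, 48 mm wide, 150 mm tall, bystander; origin at the middle of its underside
- can_b: dark-blue spray can, 48 mm wide, 130 mm tall, bystander; origin at the middle of its underside
- amber: amber glass bottle with black cap, 54 mm wide, 130 mm tall, bystander; origin at the middle of its underside
- jar: pinkish cream jar with white cap, 60 mm wide, 50 mm tall, bystander; origin at the middle of its underside
- cup: white ceramic cup, 72 mm wide, 90 mm tall, bystander; origin at the middle of its underside
- brush: flat tint brush with black handle, lying, 190 mm long, bystander; origin at the middle of its underside
- tin: flat aluminium tin, 64 mm wide, 35 mm tall, bystander; origin at the middle of its underside
Not all that is in view belongs to the job. Leave any red or turquoise look-alike of the wand alone.

How it is judged (in metres and radians):
On the way, in this order (a step that is already met when the one before it is completed fails the run):
1. the dial's pointer stands at the green tab and the dial is let go (horizontal distance between dial_pointer and dial_mark below 0.005 m and contact force between the fingers and dial below 0.3 N), for 0.2 s.
2. the wand passes over the bar, its underside higher than the bar (height (world z) of wand_lamp above 0.12 m and y of wand_lamp in the frame of bar between -0.08 and 0.08 m), for 0.02 s.
At the end, for the whole second after the job is handed in: Pointer within 5 mm of the tab; wand held still in the fingers, underside 6 to 28 mm above the comb, centres within 15 mm, long axes within 0.14 rad (either way round), tilt under 0.12 rad, touching neither comb, tray, dock nor bar; comb within 10 mm of where it lay (horizontal distance between dial_pointer and dial_mark below 0.005 m and z of wand_lamp in the frame of comb_top between 0.006 and 0.028 m and horizontal distance between wand_lamp and comb_top below 0.015 m and angle between the x axis of wand_lamp and the x axis of comb_top, either way round below 0.14 rad and angle between wand_lamp's own z axis and vertical below 0.12 rad and linear speed of wand below 0.02 m/s and contact force between the fingers and wand above 1 N and contact force between wand and comb below 0.2 N and contact force between wand and tray below 0.2 N and contact force between wand and dock below 0.2 N and contact force between wand and bar below 0.2 N and distance of comb from where it was at the start of the episode below 0.01 m); the arm keeps its last pose, push and grip.
It fails at once if the wand touches the comb or the tray (contact force between wand and comb above 0.5 N or contact force between wand and tray above 0.5 N).
It fails at once if the wand or the robot touches the bar (contact force between any of wand, the fingers, the arm and bar above 1 N).
It fails at once if the comb is shifted by more than 10 mm (distance of comb from where it was at the start of the episode above 0.01 m).
It fails at once if a bystander is shifted by more than 30 mm (distance of any of can_a, can_b, amber, jar, cup, brush, tin from where it was at the start of the episode above 0.03 m).
It also fails if it takes over 51 s, if anything falls off the work surface, if the arm or the gripper's body presses on something with over 40 N, if the wrist force passes 120 N, or if a joint passes its speed limit or range.

## Working session

There is one attempt and no reset: what is moved stays moved. The work goes in short steps, Python scripts to look and compute and a tool call to move; the robot and the scene stay as the last step left them, time stands still between calls to the robot, and variables do not carry over. Pictures are saved under pics/ and viewed, and the job is handed in when it is done.

Besides the shell and the picture viewer there is one more tool, called after "Call:" as name(argument=value, ...), one argument or row to a line, values as JSON. apply_moves: Moves the arm, as the interface text tells. Its arguments: {"type":"object","properties":{"rows":{"type":"array"},"newtons":{"type":"number"}},"required":["rows"]}

```bash
ls; mkdir -p pics
python3 - <<'E'
from workcell import get_obs,cams,bot
import cv2
print(get_obs())
for n in ["side","top"]:
    p=cams.camera(n)
    cv2.imwrite(f"pics/{n}0.png",p["pixels"][:,:,::-1])
    print(n,p["shot"],p["fx"],p["fy"],p["cx"],p["cy"],p["eye"],p["attitude"],[k for k in p])
    for l in ["dial_grip","dial_pointer","wand_grip","wand","dock","tray","comb","bar","can_a","amber","jar","cup","brush","tin"]:
        try: print(l,[(d["confidence"],d["at"]) for d in cams.find_in(l,p)][:3])
        except Exception as e: print(l,e)
E
```

```text
pics
{'time': 0.0, 'q': array([-6.91012405e+01,  5.01305506e+00,  1.00324068e+01,  9.51006761e+01,
       -3.34224357e-04,  9.00032905e+01]), 'qd': array([ 0.05244105,  0.00631341, -0.01076349, -0.01113327, -0.00695595,
       -0.01082621]), 'joint_efforts': array([-8.20456426e-04, -5.20386279e+01,  4.64807868e+01,  1.61618058e-02,
       -8.87599822e-05,  2.29005610e-05]), 'ee_pos': array([ 0.19608517, -0.51353495,  0.19214603]), 'tcp_rot': array([-89.76123837,  89.918675  , 111.13423079]), 'wrist_force': array([ 0.48897562, -1.04089106, -0.66398817]), 'torque': array([0.02658536, 0.00519129, 0.00033247]), 'opening': 0.08527102515326444}
side 1 501.7062577468098 501.7062577468098 321.6573202237483 205.4392806882107 [-0.07561405  1.0578028   1.16857707] [  46.77648587   -0.87210887 -148.79257787] ['pixels', 'range_z', 'fx', 'fy', 'cx', 'cy', 'eye', 'attitude', 'shot']
dial_grip []
dial_pointer [(0.64, [0.6169, -0.1803, 0.0393])]
wand_grip [(0.83, [0.2784, 0.2268, 0.015]), (0.65, [0.621, -0.1805, 0.0396]), (0.47, [0.2654, -0.2325, 0.0159])]
wand [(0.76, [0.6179, -0.1805, 0.0418]), (0.
[... 1074 characters left out ...]
(0.85, [0.6185, -0.1846, 0.0384]), (0.82, [0.2449, -0.3055, 0.0121]), (0.62, [0.286, 0.211, 0.0137])]
dock [(0.68, [0.6179, -0.1746, 0.0313]), (0.65, [0.5921, 0.0076, 0.1144]), (0.47, [0.3752, -0.1545, 0.0344])]
tray [(0.88, [0.5375, 0.2571, 0.0058])]
comb [(0.67, [0.5258, 0.2737, 0.02])]
bar [(0.65, [0.5927, 0.0047, 0.1147]), (0.37, [0.6148, -0.1864, 0.04])]
can_a [(0.91, [0.7406, 0.0813, 0.1407]), (0.84, [0.7654, 0.1649, 0.1182]), (0.24, [0.5371, 0.2579, 0.0048])]
amber [(0.6, [0.513, 0.4893, 0.0848])]
jar [(0.73, [0.5254, 0.2685, 0.0195]), (0.5, [0.3597, 0.033, 0.0489])]
cup [(0.68, [0.3906, 0.4934, 0.0494])]
brush [(0.98, [0.6508, -0.406, 0.0203])]
tin [(0.84, [0.3735, -0.1547, 0.0341])]
```

View pics/side0.png

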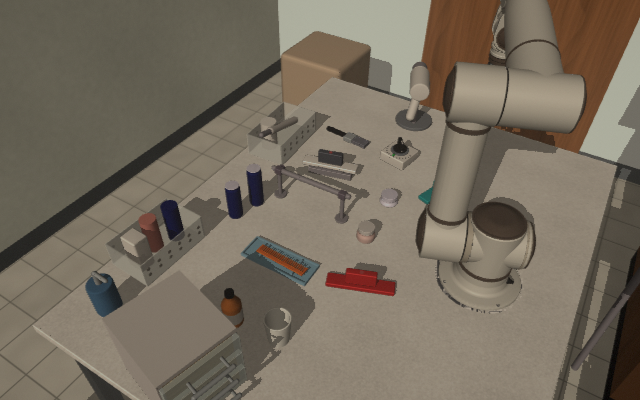

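View pics/top0.png

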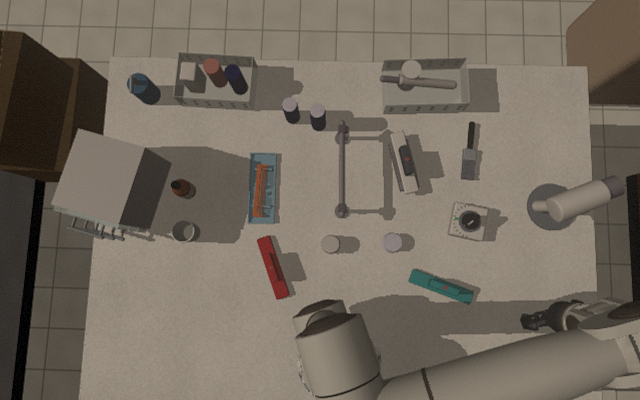

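```bash
cat > h.py <<'E'
import numpy as np, cv2
from scipy.spatial.transform import Rotation as R
from workcell import get_obs,cams,bot
def cloud(p):
    h,w=p["range_z"].shape
    u,v=np.meshgrid(np.arange(w),np.arange(h)); z=p["range_z"]
    x=(u-p["cx"])/p["fx"]; y=(v-p["cy"])/p["fy"]
    if p.get("fish"):
        r=np.hypot(x,y)+1e-9; s=np.tan(r)/r; x=x*s;y=y*s
    P=np.stack([x*z,-y*z,-z],-1)
    return P@R.from_euler('xyz',p["attitude"],degrees=True).as_matrix().T+np.array(p["eye"]), z>0
def project(p,X):
    M=R.from_euler('xyz',p["attitude"],degrees=True).as_matrix()
    c=(np.atleast_2d(X)-np.array(p["eye"]))@M
    x=c[:,0]/-c[:,2]; y=-c[:,1]/-c[:,2]
    if p.get("fish"):
        r=np.hypot(x,y)+1e-9; s=np.arctan(r)/r; x=x*s;y=y*s
    return np.c_[p["cx"]+p["fx"]*x,p["cy"]+p["fy"]*y]
def ortho(p,x0,x1,y0,y1,z,res=0.0005):
    # image: up=+x, left=+y at height z
    xs=np.arange(x1,x0,-res); ys=np.arange(y1,y0,-res)
    X,Y=np.meshgrid(xs,ys,indexing='ij')
    uv=project(p,np.stack([X,Y,np.full_like(X,z)],-1).reshape(-1,3)).reshape(X.shape+(2,)).astype(np.float32)
    return cv2.remap(p["pixels"][:,:,::-1].copy(),uv[...,0],uv[...,1],cv2.INTER_LINEAR)
E
python3 - <<'E'
from h import *
p=cams.camera("top");q=cams.camera("side")
np.savez("c0.npz",t=p["pixels"])
for n,c in (("t",p),("s",q)):
    P,m=cloud(c)
    print(n,"table z",np.median(P[...,2][m&(abs(P[...,2])<.02)]))
    px=c["pixels"].astype(int)
    # comb orange
    o=m&(px[...,0]-px[...,2]>70)&(np.hypot(P[...,0]-.525,P[...,1]-.27)<.12)
    A=P[o]; A=A[(A[:,2]>.012)]
    print("comb",len(A),A.mean(0),np.percentile(A[:,2],[5,50,95]),cv2.minAreaRect(A[:,:2].astype(np.float32)*1000))
    def reg(x0,x1,y0,y1,z0,z1): 
        A=P[m&(P[...,0]>x0)&(P[...,0]<x1)&(P[...,1]>y0)&(P[...,1]<y1)&(P[...,2]>z0)&(P[...,2]<z1)]
        return A
    for nm,a in (("tray",(.4,.68,.18,.36,.004,.02)),("fin",(.5,.75,-.3,-.08,.06,.1)),("lamp",(.5,.75,-.3,-.08,.034,.05)),("dock",(.5,.75,-.3,-.08,.015,.033)),("timer",(.35,.55,-.5,-.3,.034,.05)),("dialbar",(.35,.55,-.5,-.3,.065,.1)),("bar",(.4,.75,-.06,.06,.07,.14))):
        A=reg(*a)
        print(nm,len(A),A.mean(0).round(4),np.percentile(A[:,2],[5,50,95]).round(4),cv2.minAreaRect(A[:,:2].astype(np.float32)*1000) if len(A)>3 else'')
for n,a in (("timer",(.36,.54,-.48,-.3,.05)),("wand",(.48,.74,-.32,-.06,.04)),("comb",(.4,.66,.15,.4,.02))):
    for k,c in (("t",p),("s",q)): cv2.imwrite(f"pics/{n}_{k}0.png",ortho(c,*a))
for n,a in (("timer",.05),("wand",.04),("comb",.02)):
    A=[cv2.resize(cv2.imread(f"pics/{n}_{k}0.png"),(390,390)) for k in "ts"]
    cv2.imwrite(f"pics/{n}0.png",np.hstack(A))
E
```

```text
t table z 0.0004785862472598268
comb 187 [0.52474767 0.27358094 0.02045524] [0.01586969 0.02017024 0.02607885] ((526.4515380859375, 266.2481689453125), (29.705108642578125, 165.44972229003906), 88.01598358154297)
tray 1549 [0.5393 0.2644 0.0088] [0.0042 0.0072 0.0187] ((540.3026733398438, 270.1868896484375), (278.6090393066406, 179.82290649414062), 0.18490751087665558)
fin 253 [ 0.6261 -0.19    0.0841] [0.0657 0.086  0.0915] ((627.6974487304688, -191.732421875), (90.48888397216797, 23.657276153564453), 14.12778091430664)
lamp 640 [ 0.6232 -0.1893  0.0407] [0.0351 0.0406 0.0461] ((627.7623901367188, -190.95155334472656), (199.99954223632812, 61.07328414916992), 15.400444984436035)
dock 240 [ 0.6201 -0.1852  0.0262] [0.0189 0.0266 0.0323] ((626.0258178710938, -192.40956115722656), (194.69898986816406, 63.849246978759766), 14.6962308883667)
timer 866 [ 0.4456 -0.3909  0.041 ] [0.0356 0.0406 0.0481] ((446.78045654296875, -393.1960754394531), (105.60948181152344, 104.52533721923828), 79.04496765136719)
dialbar 87 [ 0.4461 -0.3917  0.0839] [0.0738 0.0846 0.0898] ((446.91070556640625, -393.
[... 861 characters left out ...]
 (199.9577178955078, 60.1704216003418), 14.974910736083984)
dock 241 [ 0.6154 -0.1648  0.0249] [0.0162 0.0252 0.0322] ((620.24462890625, -175.21510314941406), (196.24252319335938, 65.62191009521484), 10.350892066955566)
timer 353 [ 0.4381 -0.3761  0.0402] [0.0351 0.0396 0.0471] ((441.33795166015625, -387.58087158203125), (109.72274017333984, 107.60298156738281), 77.21651458740234)
dialbar 57 [ 0.4409 -0.3847  0.079 ] [0.0665 0.0816 0.0875] ((442.3091735839844, -389.015869140625), (15.235508918762207, 54.74421691894531), 39.205326080322266)
bar 569 [0.5813 0.0133 0.1116] [0.0841 0.1148 0.1214] ((584.5741577148438, 10.431402206420898), (42.07844161987305, 295.7612609863281), 88.52728271484375)
```

View pics/timer0.png

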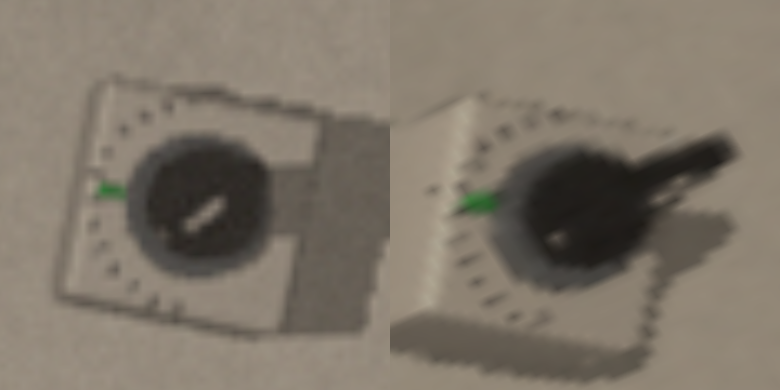

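View pics/wand0.png

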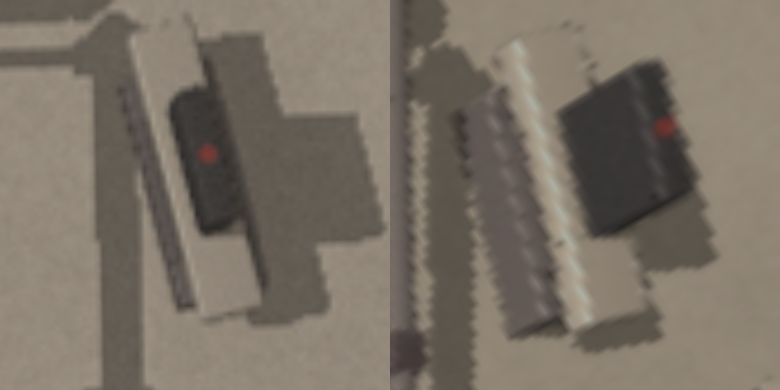

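View pics/comb0.png

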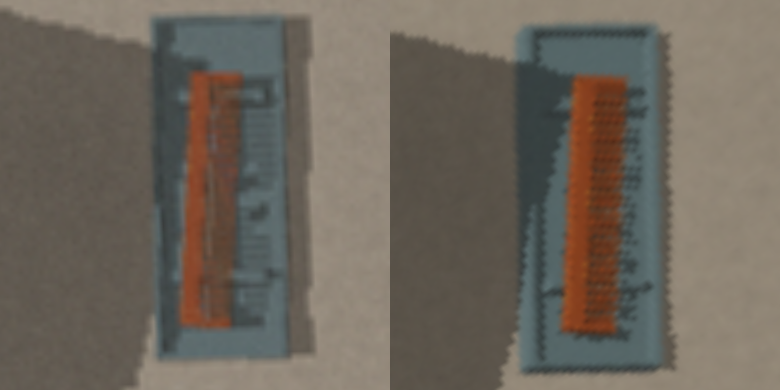

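```bash
cat >> h.py <<'E'
def pose():
    o=get_obs(); return np.array(o["ee_pos"]),R.from_euler('xyz',o["tcp_rot"],degrees=True).as_matrix(),o
def yawdeg(M): return np.degrees(np.arctan2(M[1,1],M[0,1]))  # direction of tool y
def target(pos,yaw=None):
    """tool shift mm & rotvec to get TCP to pos, pointing straight down, tool y at yaw deg (mod 180, nearest)"""
    p,M,o=pose()
    y0=yawdeg(M)
    if yaw is None: yaw=y0
    yaw=y0+((yaw-y0+90)%180-90)
    a=np.radians(yaw); x=np.array([0,0,-1.]); y=np.array([np.cos(a),np.sin(a),0]); 
    T=np.stack([x,y,np.cross(x,y)],1)
    rv=R.from_matrix(M.T@T).as_rotvec()
    return (M.T@(np.array(pos)-p)*1000).round(1),rv.round(4),"yaw now %.1f -> %.1f q6 %.1f"%(y0,yaw,o["q"][5])
E
python3 - <<'E'
from h import *
p,M,o=pose();print(M.round(3),yawdeg(M))
print(target([.445,-.391,.2]))
w=cams.camera("wrist");cv2.imwrite("pics/w0.png",w["pixels"][:,:,::-1])
print(w["eye"],w["attitude"],w["fx"],w["cx"],w["cy"], M.T@(np.array(w["eye"])-p))
E
```

```text
[[-0.     0.357 -0.934]
 [ 0.    -0.934 -0.357]
 [-1.    -0.     0.   ]] -69.09690339778113
(array([  -7.1,  -26. , -276.2]), array([0., 0., 0.]), 'yaw now -69.1 -> -69.1 q6 90.0')
[ 0.26568684 -0.48653879  0.37453568] [-1.69396586e+01 -1.16488763e-02 -6.90977545e+01] 309.70691628693146 316.79299478305546 196.83511107407543 [-0.18165066 -0.00068719 -0.0746249 ]
```

View pics/w0.png

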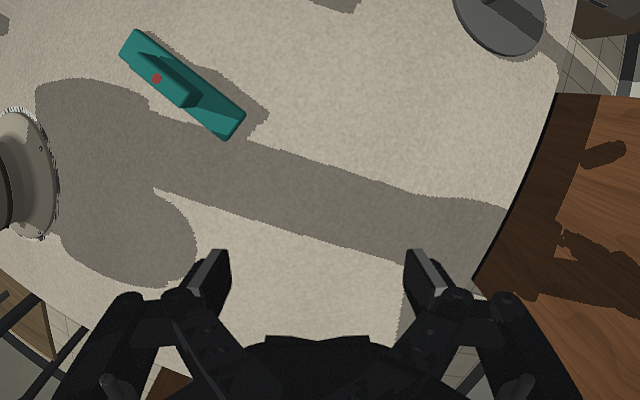

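Run:
```python
from h import *
for n in("top","side"):
    P,m=cloud(cams.camera(n)); A=P[m]
    for lo in (.1,.2,.3):
        B=A[(A[:,2]>lo)&(A[:,0]>.25)&(A[:,0]<.8)&(A[:,1]<-.25)&(A[:,1]>-.8)]
        print(n,lo,len(B),B.min(0).round(3) if len(B) else'',B.max(0).round(3) if len(B) else'')
print(target([.43,-.38,.21],20))
```

```text
top 0.1 2270 [ 0.25  -0.778  0.1  ] [ 0.574 -0.479  0.687]
top 0.2 1745 [ 0.25  -0.774  0.2  ] [ 0.568 -0.479  0.687]
top 0.3 214 [ 0.25  -0.541  0.503] [ 0.261 -0.479  0.687]
side 0.1 761 [ 0.25  -0.772  0.1  ] [ 0.571 -0.525  0.563]
side 0.2 397 [ 0.25 -0.77  0.2 ] [ 0.558 -0.525  0.563]
side 0.3 14 [ 0.25  -0.541  0.509] [ 0.256 -0.525  0.563]
(array([ -17.1,  -41.6, -266.1]), array([-1.5551, -0.    ,  0.    ]), 'yaw now -69.1 -> 20.0 q6 90.0')
```

Call:
apply_moves(
  rows=[
    [[-17, -20, -100, -0.4, 0, 0, 1], [-17, -41.6, -266, -1.1, 0, 0, 1], [-17, -41.6, -266, -1.555, 0, 0, 1], [-17, -41.6, -266, -1.555, 0, 0, 1], [-17, -41.6, -266, -1.555, 0, 0, 1], [-17, -41.6, -266, -1.555, 0, 0, 1], [-17, -41.6, -266, -1.555, 0, 0, 1], [-17, -41.6, -266, -1.555, 0, 0, 1], [-17, -41.6, -266, -1.555, 0, 0, 1], [-17, -41.6, -266, -1.555, 0, 0, 1], [-17, -41.6, -266, -1.555, 0, 0, 1], [-17, -41.6, -266, -1.555, 0, 0, 1], [-17, -41.6, -266, -1.555, 0, 0, 1]],
  ],
)

```text
time: 3.05
ee_pos: [0.4299, -0.38, 0.2099]
tcp_rot: [-123.7, 90.0, 166.2]
wrist_force: [-0.3, -1.0, -0.5]
opening: 0.0856
```

Run:
```python
from h import *
p,M,o=pose();print(p,yawdeg(M),o["q"],o["wrist_force"],o["time"])
w=cams.camera("wrist");w["fish"]=1;cv2.imwrite("pics/w1.png",w["pixels"][:,:,::-1])
cv2.imwrite("pics/w1o.png",np.hstack([cv2.resize(ortho(w,.36,.54,-.48,-.3,z,.0005),(390,390)) for z in (.086,.04)]))
P,m=cloud(w)
for nm,a in (("timer",(.35,.55,-.5,-.3,.034,.047)),("dialbar",(.4,.5,-.45,-.34,.075,.1)),("disc",(.4,.5,-.45,-.34,.048,.06))):
    x0,x1,y0,y1,z0,z1=a
    A=P[m&(P[...,0]>x0)&(P[...,0]<x1)&(P[...,1]>y0)&(P[...,1]<y1)&(P[...,2]>z0)&(P[...,2]<z1)]
    print(nm,len(A),np.percentile(A[:,2],[5,50,95]).round(4),cv2.minAreaRect(A[:,:2].astype(np.float32)*1000) if len(A)>3 else'')
np.savez("w1.npz",P=P,m=m,px=w["pixels"])
```

```text
[ 0.42986232 -0.38004794  0.20989062] 19.882824502752516 [-4.14798349e+01  8.75089978e+00  1.61242069e+01  9.73752085e+01
 -9.96163109e-04  2.86373406e+01] [-0.26228982 -0.95056755 -0.4986623 ] 3.05
timer 5464 [0.0379 0.0406 0.0464] ((444.20184326171875, -391.7750244140625), (106.02730560302734, 105.95748901367188), 78.7484130859375)
dialbar 592 [0.0834 0.0864 0.088 ] ((444.0104675292969, -391.5190734863281), (14.975021362304688, 46.03595733642578), 37.68539810180664)
disc 1045 [0.0524 0.0546 0.0558] ((441.73046875, -390.7296447753906), (58.57874298095703, 55.80109405517578), 51.29875946044922)
```

View pics/w1o.png

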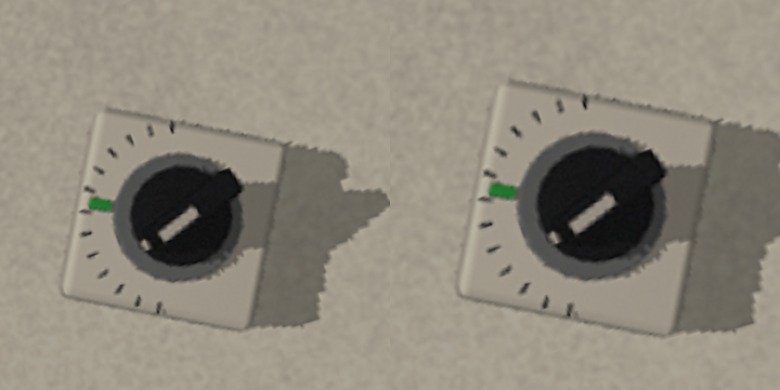

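View pics/w1.png

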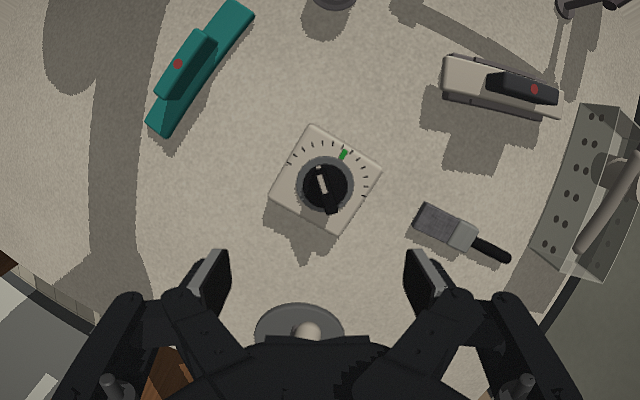

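Run:
```python
from h import *
d=np.load("w1.npz");P,m,px=d["P"],d["m"],d["px"].astype(int)
g=m&(px[...,1]-np.maximum(px[...,0],px[...,2])>40)&(np.hypot(P[...,0]-.444,P[...,1]+.3915)<.06)
A=P[g];print(len(A),A.mean(0),cv2.minAreaRect(A[:,:2].astype(np.float32)*1000)); c=A.mean(0)[:2]-[.444,-.3915];print(np.hypot(*c),np.degrees(np.arctan2(c[1],c[0])))
b=m&(px.min(-1)>110)&(P[...,2]>.06)&(np.hypot(P[...,0]-.444,P[...,1]+.3915)<.03)
A=P[b];print(len(A),A.mean(0));c=A.mean(0)[:2]-[.444,-.3915];print(np.degrees(np.arctan2(c[1],c[0])), cv2.minAreaRect(A[:,:2].astype(np.float32)*1000))
print(target([.444,-.3915,.1],37.7))
```

```text
47 [ 0.45098072 -0.35086889  0.04534725] ((451.1407470703125, -351.0665588378906), (11.06507682800293, 5.061934947967529), 80.64330291748047)
0.04122641422659937 80.25134312513104
81 [ 0.43654578 -0.38181278  0.09031456]
127.57791590730277 ((435.7145690917969, -377.7550048828125), (12.524516105651855, 25.864221572875977), 6.14749002456665)
(array([109.9,   9.4,  15.6]), array([-0.3108,  0.    ,  0.    ]), 'yaw now 19.9 -> 37.7 q6 28.6')
```

Call:
apply_moves(
  rows=[
    [[50, 9.4, 15.6, -0.15, 0, 0, 0.7], [100, 9.4, 15.6, -0.311, 0, 0, 0.6], [110, 9.4, 15.6, -0.311, 0, 0, 0.6], [110, 9.4, 15.6, -0.311, 0, 0, 0.6], [130, 9.4, 15.6, -0.311, 0, 0, 0.6], [151, 9.4, 15.6, -0.311, 0, 0, 0.6], [151, 9.4, 15.6, -0.311, 0, 0, 0.6], [151, 9.4, 15.6, -0.311, 0, 0, 0.6]],
  ],
  newtons=25,
)

```text
time: 3.9
ee_pos: [0.4447, -0.3922, 0.0616]
tcp_rot: [11.0, 89.8, -41.4]
wrist_force: [0.8, -0.3, -0.2]
opening: 0.0512
```

Call:
apply_moves(
  rows=[
    [[0, 0, 0, 0, 0, 0, 0], [0, 0, 0, 0, 0, 0, 0], [0, 0, 0, 0, 0, 0, 0], [0, 0, 0, 0, 0, 0, 0], [0, 0, 0, 0, 0, 0, 0], [0, 0, 0, 0, 0, 0, 0], [0, 0, 0, 0, 0, 0, 0], [0, 0, 0, 0, 0, 0, 0], [0, 0, 0, 0, 0, 0, 0], [0, 0, 0, 0, 0, 0, 0]],
  ],
)

```text
time: 4.9
ee_pos: [0.4447, -0.3921, 0.0616]
tcp_rot: [11.2, 89.9, -41.2]
wrist_force: [-0.2, -0.8, 0.5]
opening: -0.0004
```

Run:
```python
from h import *
p,M,o=pose();print(p,yawdeg(M),o["q"],o["opening"])
w=cams.camera("wrist");cv2.imwrite("pics/w2.png",w["pixels"][:,:,::-1])
s=cams.camera("side");cv2.imwrite("pics/s2.png",cv2.resize(s["pixels"][100:220,340:500,::-1],(800,600)))
```

```text
[ 0.44470239 -0.39214429  0.0615941 ] 37.57757901627103 [-4.14065636e+01  1.00847179e+01  1.21585462e+00  8.09863560e+01
  5.51967763e-04  1.10158930e+01] -0.00040674229002589564
```

View pics/w2.png

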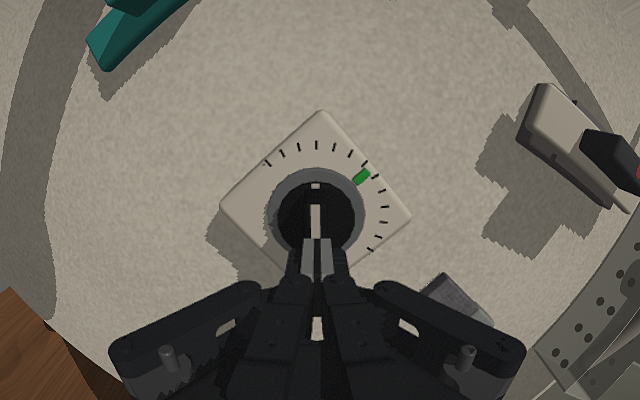

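View pics/s2.png

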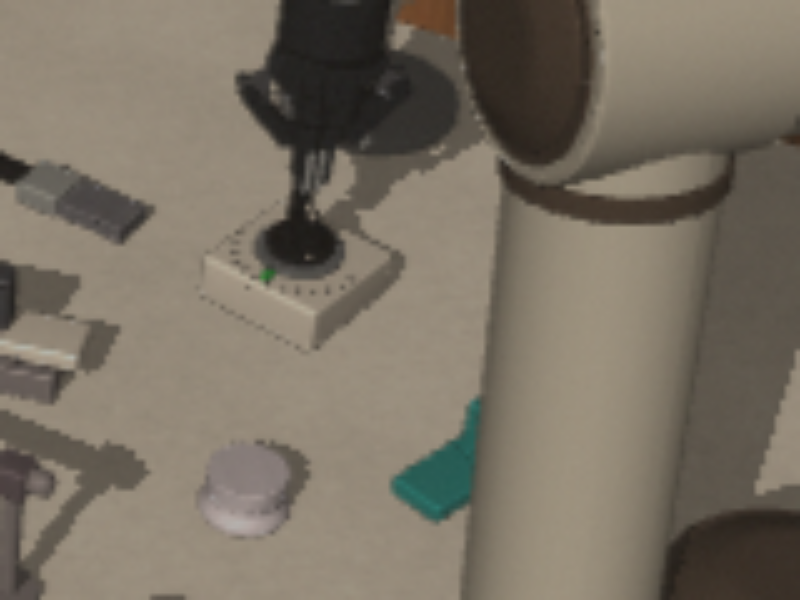

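Run:
```python
from h import *
w=cams.camera("wrist");w["fish"]=1
cv2.imwrite("pics/w3.png",cv2.resize(w["pixels"][160:320,240:400,::-1],(600,600),interpolation=cv2.INTER_NEAREST))
P,m=cloud(w)
for r in range(200,320,8): print(r,[ (c,*(P[r,c]*1000).round(0)) for c in (300,308,316,324,332)])
```

```text
200 [(300, np.float64(427.0), np.float64(-386.0), np.float64(54.0)), (308, np.float64(427.0), np.float64(-376.0), np.float64(81.0)), (316, np.float64(430.0), np.float64(-373.0), np.float64(81.0)), (324, np.float64(434.0), np.float64(-371.0), np.float64(80.0)), (332, np.float64(443.0), np.float64(-374.0), np.float64(55.0))]
208 [(300, np.float64(430.0), np.float64(-391.0), np.float64(55.0)), (308, np.float64(428.0), np.float64(-378.0), np.float64(87.0)), (316, np.float64(432.0), np.float64(-375.0), np.float64(88.0)), (324, np.float64(435.0), np.float64(-373.0), np.float64(87.0)), (332, np.float64(447.0), np.float64(-378.0), np.float64(55.0))]
216 [(300, np.float64(434.0), np.float64(-395.0), np.float64(55.0)), (308, np.float64(431.0), np.float64(-382.0), np.float64(86.0)), (316, np.float64(434.0), np.float64(-379.0), np.float64(88.0)), (324, np.float64(438.0), np.float64(-377.0), np.float64(86.0)), (332, np.float64(451.0), np.float64(-383.0), np.float64(54.0))]
224 [(300, np.float64(437.0), np.float64(-399.0), np.float64(55.0)), (308, np.float64(434.0), np.float64(-386.0), np.float64(
[... 3122 characters left out ...]
 np.float64(-379.0), np.float64(155.0))]
304 [(300, np.float64(430.0), np.float64(-381.0), np.float64(166.0)), (308, np.float64(436.0), np.float64(-386.0), np.float64(156.0)), (316, np.float64(447.0), np.float64(-395.0), np.float64(138.0)), (324, np.float64(444.0), np.float64(-387.0), np.float64(149.0)), (332, np.float64(438.0), np.float64(-375.0), np.float64(166.0))]
312 [(300, np.float64(430.0), np.float64(-380.0), np.float64(171.0)), (308, np.float64(442.0), np.float64(-393.0), np.float64(149.0)), (316, np.float64(450.0), np.float64(-399.0), np.float64(138.0)), (324, np.float64(447.0), np.float64(-390.0), np.float64(148.0)), (332, np.float64(437.0), np.float64(-375.0), np.float64(171.0))]
```

View pics/w3.png

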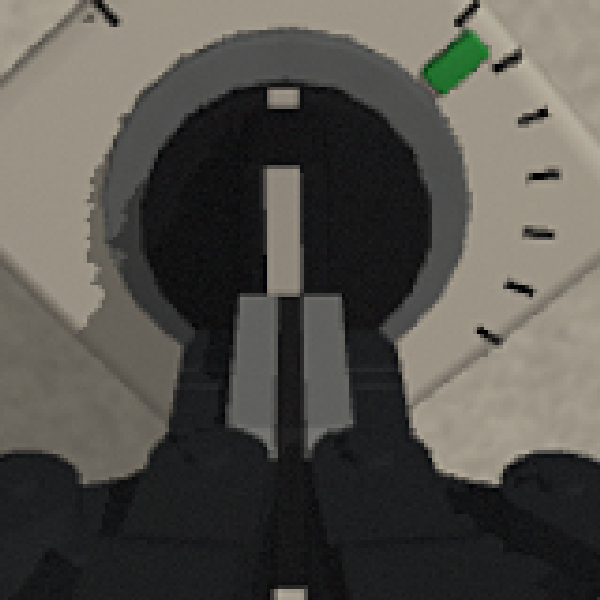

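Run:
```python
from h import *
p,M,o=pose()
w=cams.camera("wrist");w["fish"]=1
print(project(w,p), project(w,p-M[:,0]*.019),project(w,p-M[:,0]*.045), M.T@(np.array(w["eye"])-p),w["eye"],w["attitude"])
P,m=cloud(w)
s=cams.camera("side")
print(project(s,p))
c=cv2.resize(s["pixels"][120:200,360:440,::-1],(600,600),interpolation=cv2.INTER_NEAREST);cv2.imwrite("pics/s3.png",c)
Q,m=cloud(s)
A=Q[m&(np.hypot(Q[...,0]-.444,Q[...,1]+.392)<.04)];print(A[A[:,2]>.06][:,2].round(3)[::6])
```

```text
[[316.08488118 226.32715706]] [[316.03464374 238.87721172]] [[315.94946139 260.5382989 ]] [-0.18166221  0.00033788 -0.07508814] [ 0.39884989 -0.3321318   0.24306871] [-17.14674783  -0.06246564  37.57794165]
[[399.64880107 145.06136744]]
[0.574 0.57  0.579 0.573 0.577 0.577 0.576 0.577 0.578 0.576 0.582 0.575
 0.576 0.577 0.577 0.578 0.574 0.572 0.574 0.573 0.574 0.575 0.574 0.572
 0.464 0.463 0.462 0.468 0.459 0.456 0.449 0.445 0.442 0.409 0.41  0.351
 0.344 0.344 0.339 0.344 0.327 0.338 0.337 0.327 0.322 0.328 0.319 0.321
 0.316 0.32  0.318 0.308 0.311 0.308 0.308 0.308 0.273 0.303 0.273 0.296
 0.285 0.296 0.273 0.292 0.272 0.274 0.289 0.271 0.277 0.28  0.28  0.257
 0.275 0.276 0.274 0.27  0.275 0.273 0.262 0.271 0.27  0.257 0.268 0.262
 0.258 0.26  0.247 0.261 0.241 0.251 0.258 0.227 0.252 0.252 0.226 0.246
 0.249 0.239 0.241 0.24  0.226 0.236 0.239 0.214 0.234 0.238 0.229 0.22
 0.234 0.213 0.214 0.229 0.213 0.206 0.211 0.208 0.208 0.205 0.202 0.204
 0.2   0.197 0.201 0.198 0.203 0.202 0.195 0.193 0.191 0.19  0.188 0.187
 0.19  0.186 0.185 0.188 0.182 0.185 0.184 0.175 0.181 0.177 0.174 0.171
 0.177 0.167 0.171 0.17  0.166 0.15  0.164 0.158 0.161 0.164 0.154 0.157
 0.153 0.156 0.154 0.153 0.145 0.144 0.151 0.137 0.14  0.144 0.131 0.134
 0.131 0.127 0.123 0.131 0.123 0.111 0.114 0.104 0.098 0.096 0.084 0.081
 0.087 0.078 0.07  0.062 0.061 0.074 0.061]
```

View pics/s3.png

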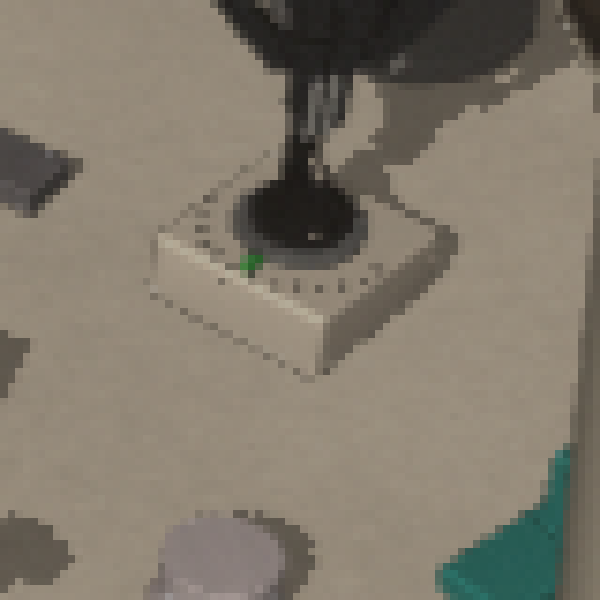

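Run:
```python
from h import *
d=np.load("w1.npz");P,m=d["P"],d["m"]
T=np.array([.42986,-.38005,.20989])
for r,c in ((252,210),(252,222),(260,215),(270,210),(290,205),(252,420),(260,425)): print(r,c,((P[r,c]-T)*1000).round(0))
s=cams.camera("side")
for z in (.0616,.086,.106,.13): print(z,(project(s,[.4447,-.392,z])-[360,120])*7.5)
```

```text
252 210 [-50.  -5.  61.]
252 222 [-44.  -4.  60.]
260 215 [-45.  -4.  68.]
270 210 [-45.  -4.  76.]
290 205 [-43.  -6.  87.]
252 420 [40. 27. 61.]
260 425 [40. 27. 68.]
0.0616 [[297.27538832 188.1345751 ]]
0.086 [[303.33068703 147.76784871]]
0.106 [[308.3764701  114.13090454]]
0.13 [[314.53195714  73.09628785]]
```

Call:
apply_moves(
  rows=[
    [[0, 0, 0, 0, 0, 0, 0.6], [0, 0, 0, 0, 0, 0, 0.6], [0, 0, 0, 0, 0, 0, 0.6], [0, 0, 0, 0, 0, 0, 0.6], [0, 0, 0, 0, 0, 0, 0.6], [10, 0, 0, 0, 0, 0, 0.6], [20, 0, 0, 0, 0, 0, 0.6], [25, 0, 0, 0, 0, 0, 0.6], [30, 0, 0, 0, 0, 0, 0.6], [30, 0, 0, 0, 0, 0, 0.6], [30, 0, 0, 0, 0, 0, 0.6]],
  ],
)

```text
time: 6.3
ee_pos: [0.4448, -0.3922, 0.0317]
tcp_rot: [10.4, 89.9, -42.0]
wrist_force: [-0.4, 0.4, -0.4]
opening: 0.051
```

Run:
```python
from h import *
w=cams.camera("wrist");w["fish"]=1
p,M,o=pose();print(p,o["wrist_force"],o["opening"])
cv2.imwrite("pics/w4.png",w["pixels"][:,:,::-1])
P,m=cloud(w)
L=(P-p)@M  # tool coords
# finger points: tool y<60, near front
px=w["pixels"]
for r in range(215,275,6): print(r,[tuple((P[r,c]*1000).round(0).astype(int)) for c in (250,258,266,274,282)])
```

```text
[ 0.44488312 -0.39230395  0.03188581] [-0.61453414  0.38225967  0.54141478] 0.05116895526407842
215 [(np.int64(407), np.int64(-408), np.int64(40)), (np.int64(411), np.int64(-405), np.int64(40)), (np.int64(414), np.int64(-399), np.int64(47)), (np.int64(417), np.int64(-396), np.int64(47)), (np.int64(420), np.int64(-391), np.int64(53))]
221 [(np.int64(409), np.int64(-411), np.int64(40)), (np.int64(413), np.int64(-408), np.int64(41)), (np.int64(416), np.int64(-403), np.int64(46)), (np.int64(420), np.int64(-399), np.int64(47)), (np.int64(422), np.int64(-393), np.int64(55))]
227 [(np.int64(411), np.int64(-415), np.int64(40)), (np.int64(415), np.int64(-412), np.int64(40)), (np.int64(418), np.int64(-405), np.int64(48)), (np.int64(421), np.int64(-399), np.int64(55)), (np.int64(424), np.int64(-397), np.int64(55))]
233 [(np.int64(413), np.int64(-418), np.int64(41)), (np.int64(417), np.int64(-415), np.int64(40)), (np.int64(420), np.int64(-409), np.int64(47)), (np.int64(423), np.int64(-402), np.int64(55)), (np.int64(426), np.int64(-399), np.int64(55))]
239 [(np.int64(415), np.int64(-421), np.int6
[... 697 characters left out ...]
np.int64(-400), np.int64(95)), (np.int64(418), np.int64(-398), np.int64(95)), (np.int64(424), np.int64(-407), np.int64(76)), (np.int64(433), np.int64(-419), np.int64(46)), (np.int64(435), np.int64(-412), np.int64(55))]
263 [(np.int64(416), np.int64(-400), np.int64(101)), (np.int64(419), np.int64(-400), np.int64(97)), (np.int64(426), np.int64(-408), np.int64(78)), (np.int64(436), np.int64(-423), np.int64(46)), (np.int64(437), np.int64(-415), np.int64(55))]
269 [(np.int64(417), np.int64(-400), np.int64(104)), (np.int64(421), np.int64(-402), np.int64(97)), (np.int64(427), np.int64(-411), np.int64(79)), (np.int64(440), np.int64(-430), np.int64(40)), (np.int64(442), np.int64(-423), np.int64(47))]
```

View pics/w4.png

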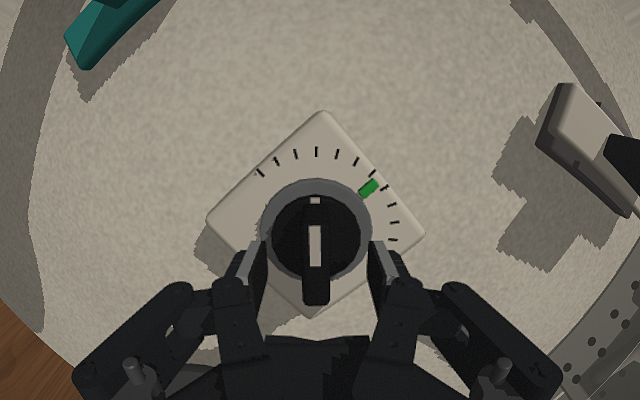

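Call:
apply_moves(
  rows=[
    [[8, 0, 0, 0, 0, 0, 0.6], [15, 0, 0, 0, 0, 0, 0.6], [15, 0, 0, 0, 0, 0, 0.6], [15, 0, 0, 0, 0, 0, 0.4], [15, 0, 0, 0, 0, 0, 0.2], [15, 0, 0, 0, 0, 0, 0], [15, 0, 0, 0, 0, 0, 0], [15, 0, 0, 0, 0, 0, 0], [15, 0, 0, 0, 0, 0, 0], [15, 0, 0, 0, 0, 0, 0]],
  ],
  newtons=25,
)

```text
time: 7.35
ee_pos: [0.4445, -0.3928, 0.0173]
tcp_rot: [-7.9, 89.8, -60.3]
wrist_force: [-4.5, -2.2, 1.9]
opening: 0.0134
```

Call:
apply_moves(
  rows=[
    [[0, 0, 0, 0.1, 0, 0, 0], [0, 0, 0, 0.2, 0, 0, 0], [0, 0, 0, 0.3, 0, 0, 0], [0, 0, 0, 0.4, 0, 0, 0], [0, 0, 0, 0.5, 0, 0, 0], [0, 0, 0, 0.6, 0, 0, 0], [0, 0, 0, 0.7, 0, 0, 0], [0, 0, 0, 0.8, 0, 0, 0], [0, 0, 0, 0.84, 0, 0, 0], [0, 0, 0, 0.84, 0, 0, 0], [0, 0, 0, 0.84, 0, 0, 0], [0, 0, 0, 0.84, 0, 0, 0]],
  ],
)

```text
time: 8.55
ee_pos: [0.4442, -0.3929, 0.0173]
tcp_rot: [32.0, 89.8, -68.5]
wrist_force: [-4.4, -2.5, -0.6]
opening: 0.0139
```

Run:
```python
from h import *
w=cams.camera("wrist");w["fish"]=1
p,M,o=pose();print(p,yawdeg(M),o["q"],o["wrist_force"],o["opening"])
cv2.imwrite("pics/w5.png",w["pixels"][:,:,::-1])
```

```text
[ 0.44420627 -0.39295977  0.01729871] -10.547828952224055 [-41.45118245  10.84792446  -2.82948224  76.15285983  -0.08411933
  59.09666435] [-3.95517002 -2.29201658  1.07450669] 0.013416410284305586
```

View pics/w5.png

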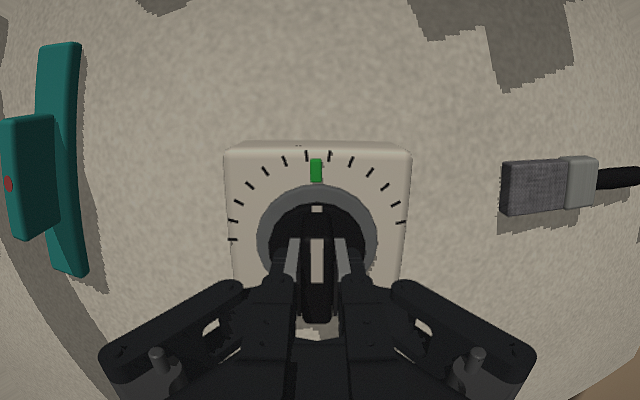

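Call:
apply_moves(
  rows=[
    [[0, 0, 0, 0, 0, 0, 0.3], [0, 0, 0, 0, 0, 0, 0.6], [0, 0, 0, 0, 0, 0, 0.6], [0, 0, 0, 0, 0, 0, 0.6], [0, 0, 0, 0, 0, 0, 0.6], [0, 0, 0, 0, 0, 0, 0.6], [-20, 0, 0, 0, 0, 0, 0.7], [-60, 0, 0, 0, 0, 0, 1], [-100, 0, 0, 0, 0, 0, 1], [-140, 0, 0, 0, 0, 0, 1], [-160, 0, 0, 0, 0, 0, 1], [-160, 0, 0, 0, 0, 0, 1], [-160, 0, 0, 0, 0, 0, 1]],
  ],
)

```text
time: 9.9
ee_pos: [0.4442, -0.3926, 0.177]
tcp_rot: [35.5, 89.8, -65.0]
wrist_force: [-0.2, 0.3, -0.7]
opening: 0.0854
```

Run:
```python
from h import *
w=cams.camera("wrist");w["fish"]=1
p,M,o=pose();print(p,yawdeg(M),o["q"],o["wrist_force"],o["opening"],o["time"])
cv2.imwrite("pics/w6.png",w["pixels"][:,:,::-1])
P,m=cloud(w);px=w["pixels"].astype(int)
x0,x1,y0,y1,z0,z1=(.4,.5,-.45,-.34,.075,.1)
A=P[m&(P[...,0]>x0)&(P[...,0]<x1)&(P[...,1]>y0)&(P[...,1]<y1)&(P[...,2]>z0)&(P[...,2]<z1)]
(cx,cy),s,an=cv2.minAreaRect(A[:,:2].astype(np.float32)*1000);print(cx,cy,s,an)
g=m&(px[...,1]-np.maximum(px[...,0],px[...,2])>40)&(np.hypot(P[...,0]-.444,P[...,1]+.3915)<.06)
c=P[g].mean(0)[:2]*1000-[cx,cy];print(np.hypot(*c),np.degrees(np.arctan2(c[1],c[0])))
```

```text
[ 0.4438239  -0.39227377  0.17612482] -10.54481154560348 [-4.14264894e+01  1.04700757e+01  1.43051041e+01  9.37409893e+01
 -8.30973573e-02  5.91182936e+01] [ 0.38960484  0.36861562 -0.89459947] 0.08515377079702761 9.95
444.2973937988281 -391.4480895996094 (45.826988220214844, 13.792375564575195) 79.68490600585938
40.8749711675731 80.16414283261669
```

View pics/w6.png

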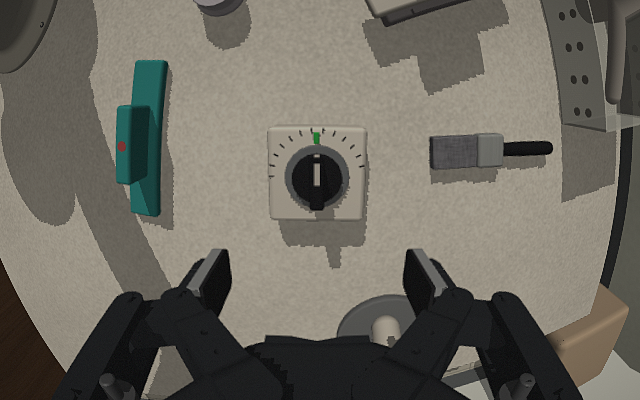

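Run:
```python
from h import *
print(target([.60,-.195,.21],104.5+0)); p,M,o=pose(); 
a=np.radians(104.5);x=np.array([0,0,-1.]);y=np.array([np.cos(a),np.sin(a),0]);T=np.stack([x,y,np.cross(x,y)],1);print(R.from_matrix(M.T@T).as_rotvec())
```

```text
(array([ -34.3,  117.5, -222.5]), array([ 1.1337,  0.0015, -0.0018]), 'yaw now -10.5 -> -75.5 q6 59.1')
[-2.00791051e+00  2.00058352e-03  1.67093472e-03]
```

Call:
apply_moves(
  rows=[
    [[-34, 30, -50, -0.4, 0, 0, 1], [-34, 60, -100, -0.8, 0, 0, 1], [-34, 90, -150, -1.2, 0, 0, 1], [-34, 117.5, -200, -1.6, 0, 0, 1], [-34, 117.5, -222, -2.008, 0, 0, 1], [-34, 117.5, -222, -2.008, 0, 0, 1], [-34, 117.5, -222, -2.008, 0, 0, 1], [-34, 117.5, -222, -2.008, 0, 0, 1], [-34, 117.5, -222, -2.008, 0, 0, 1], [-34, 117.5, -222, -2.008, 0, 0, 1], [-34, 117.5, -222, -2.008, 0, 0, 1], [-34, 117.5, -222, -2.008, 0, 0, 1], [-34, 117.5, -222, -2.008, 0, 0, 1], [-34, 117.5, -222, -2.008, 0, 0, 1], [-34, 117.5, -222, -2.008, 0, 0, 1], [-34, 117.5, -222, -2.008, 0, 0, 1]],
  ],
)

```text
time: 11.55
ee_pos: [0.5996, -0.1953, 0.2086]
tcp_rot: [-144.6, 89.9, -130.2]
wrist_force: [0.2, -0.1, 0.0]
opening: 0.0854
```

```bash
cat > wand.py <<'E'
from h import *
import sys
w=cams.camera("wrist");w["fish"]=1
p,M,o=pose();print(p,yawdeg(M),o["q"],o["wrist_force"],o["opening"],o["time"])
cv2.imwrite("pics/%s.png"%sys.argv[1],w["pixels"][:,:,::-1])
P,m=cloud(w);px=w["pixels"].astype(int)
for nm,a in (("fin",(.55,.71,-.26,-.12,.075,.1)),("lamp",(.48,.76,-.28,-.1,.037,.046))):
    x0,x1,y0,y1,z0,z1=a
    A=P[m&(P[...,0]>x0)&(P[...,0]<x1)&(P[...,1]>y0)&(P[...,1]<y1)&(P[...,2]>z0)&(P[...,2]<z1)]
    print(nm,len(A),np.percentile(A[:,2],[5,50,95]).round(4),cv2.minAreaRect(A[:,:2].astype(np.float32)*1000))
E
python3 wand.py w7
```

```text
[ 0.59972676 -0.19534246  0.20883814] 104.39904536764179 [-17.98355342  17.13634168  25.94121728  98.82977759  -0.1128573
 -32.38251598] [-0.2750526   0.3514621   0.23173356] 0.08549271828744386 11.6
fin 1727 [0.0851 0.0874 0.0888] ((625.6564331054688, -189.88723754882812), (88.78379821777344, 21.721332550048828), 14.068674087524414)
lamp 3976 [0.0396 0.0415 0.0429] ((625.9598388671875, -189.30062866210938), (198.74534606933594, 44.3983154296875), 14.491013526916504)
```

View pics/w7.png

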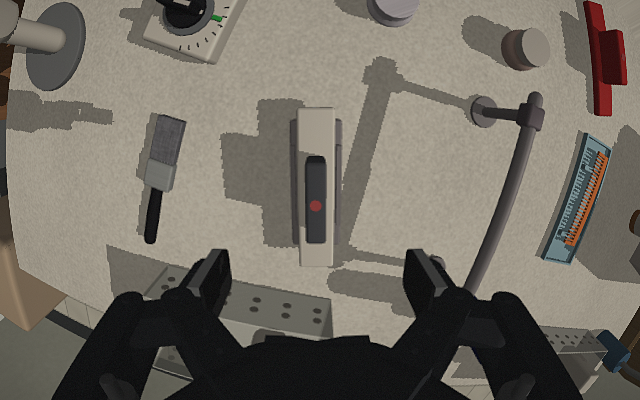

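Run:
```python
from h import *
print(target([.6258,-.1896,.06],104.3)[:2],target([.6258,-.1896,.006],104.3))
```

```text
(array([148.8,  -0.7,  26.9]), array([ 0.0017, -0.0014,  0.0014])) (array([202.8,  -0.6,  27. ]), array([ 0.0017, -0.0014,  0.0014]), 'yaw now 104.4 -> 104.3 q6 -32.4')
```

Call:
apply_moves(
  rows=[
    [[40, -0.7, 27, 0.002, -0.0014, 0.0014, 1], [80, -0.7, 27, 0.002, -0.0014, 0.0014, 1], [120, -0.7, 27, 0.002, -0.0014, 0.0014, 1], [145, -0.7, 27, 0.002, -0.0014, 0.0014, 1], [155, -0.7, 27, 0.002, -0.0014, 0.0014, 1], [155, -0.7, 27, 0.002, -0.0014, 0.0014, 1], [155, -0.7, 27, 0.002, -0.0014, 0.0014, 1]],
  ],
)

```text
time: 12.3
ee_pos: [0.6265, -0.1898, 0.0554]
tcp_rot: [-32.2, 89.9, -18.0]
wrist_force: [0.4, -0.1, 0.8]
opening: 0.0854
```

```bash
python3 wand.py w8
python3 - <<'E'
from h import *
print(target([.6258,-.1896,.006],104.3))
E
```

```text
[ 0.62686731 -0.18990213  0.05590112] 104.26597213954408 [-1.68532851e+01  1.87119131e+01  1.09502843e+01  8.20784174e+01
 -5.80183043e-04 -3.11193572e+01] [-0.0845004   0.80108627  0.57885288] 0.08517661870356374 12.35
fin 5988 [0.0845 0.0874 0.0886] ((625.34765625, -189.78485107421875), (89.01451110839844, 22.539188385009766), 14.65279483795166)
lamp 10456 [0.0395 0.0415 0.0426] ((625.9384765625, -189.86705017089844), (199.90975952148438, 44.58125305175781), 14.556995391845703)
(array([49.9,  0.6, -1.1]), array([-0.0006,  0.0024,  0.0015]), 'yaw now 104.3 -> 104.3 q6 -31.1')
```

View pics/w8.png

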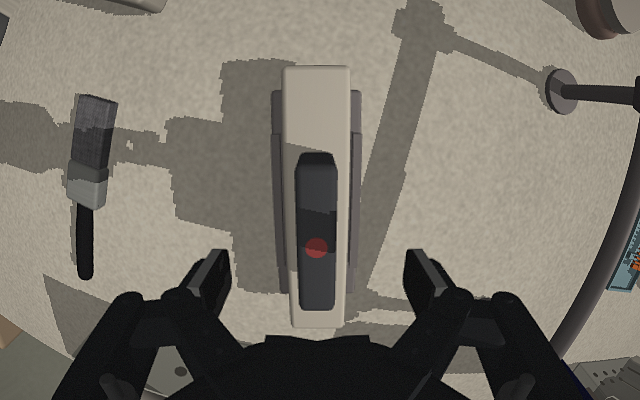

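Call:
apply_moves(
  rows=[
    [[20, 0.6, -1, 0, 0, 0, 1], [38, 0.6, -1, 0, 0, 0, 0.9], [48, 0.6, -1, 0, 0, 0, 0.8], [48, 0.6, -1, 0, 0, 0, 0.6], [48, 0.6, -1, 0, 0, 0, 0.4], [48, 0.6, -1, 0, 0, 0, 0.2], [48, 0.6, -1, 0, 0, 0, 0], [48, 0.6, -1, 0, 0, 0, 0], [48, 0.6, -1, 0, 0, 0, 0], [48, 0.6, -1, 0, 0, 0, 0], [48, 0.6, -1, 0, 0, 0, 0]],
  ],
  newtons=60,
)

```text
time: 13.45
ee_pos: [0.6266, -0.1898, 0.0093]
tcp_rot: [-30.6, 89.7, -16.3]
wrist_force: [-0.7, -0.5, 6.4]
opening: 0.0215
```

Call:
apply_moves(
  rows=[
    [[-10, 0, 0, 0, 0, 0, 0], [-25, 0, 0, 0, 0, 0, 0], [-45, 0, 0, 0, 0, 0, 0], [-70, 0, 0, 0, 0, 0, 0], [-100, 0, 0, 0, 0, 0, 0], [-130, 0, 0, 0, 0, 0, 0], [-155, 0, 0, 0, 0, 0, 0], [-170, 0, 0, 0, 0, 0, 0], [-175, 0, 0, 0, 0, 0, 0], [-175, 0, 0, 0, 0, 0, 0], [-175, 0, 0, 0, 0, 0, 0]],
  ],
)

```text
time: 14.55
ee_pos: [0.6255, -0.1895, 0.1835]
tcp_rot: [-30.6, 89.8, -16.3]
wrist_force: [0.1, -0.3, -2.4]
opening: 0.0215
```

Run:
```python
from h import *
s=cams.camera("side");cv2.imwrite("pics/s9.png",s["pixels"][:,:,::-1])
w=cams.camera("wrist");w["fish"]=1;cv2.imwrite("pics/w9.png",w["pixels"][:,:,::-1])
p,M,o=pose();print(p,yawdeg(M),o["q"],o["wrist_force"],o["opening"],o["time"])
P,m=cloud(w); L=(P-p)@M
# lamp bar top plane in tool frame: expect tool x ~?
px=w["pixels"].astype(int)
B=m&(abs(L[...,1])<.03)&(abs(L[...,2])<.13)&(L[...,0]>-.07)&(L[...,0]<0.02)
A=L[B];h,e=np.histogram(A[:,0],bins=np.arange(-.07,.025,.004));print(list(zip(e.round(3),h)))
print(target([.55,-.12,p[2]],97)); print(target([.535,.2,p[2]],88))
```

```text
[ 0.6253596  -0.18948752  0.18309369] 104.26148905014415 [-1.68574334e+01  1.95662161e+01  2.61056972e+01  9.63637813e+01
  6.59130708e-04 -3.11190401e+01] [-0.22920929  0.03968953 -1.66617543] 0.021354165709708526 14.65
[(np.float64(-0.07), np.int64(388)), (np.float64(-0.066), np.int64(346)), (np.float64(-0.062), np.int64(277)), (np.float64(-0.058), np.int64(324)), (np.float64(-0.054), np.int64(232)), (np.float64(-0.05), np.int64(235)), (np.float64(-0.046), np.int64(98)), (np.float64(-0.042), np.int64(74)), (np.float64(-0.038), np.int64(191)), (np.float64(-0.034), np.int64(11876)), (np.float64(-0.03), np.int64(358)), (np.float64(-0.026), np.int64(0)), (np.float64(-0.022), np.int64(0)), (np.float64(-0.018), np.int64(0)), (np.float64(-0.014), np.int64(0)), (np.float64(-0.01), np.int64(0)), (np.float64(-0.006), np.int64(0)), (np.float64(-0.002), np.int64(0)), (np.float64(0.002), np.int64(0)), (np.float64(0.006), np.int64(0)), (np.float64(0.01), np.int64(0)), (np.float64(0.014), np.int64(0)), (np.float64(0.018), np.int64(0))]
(array([ -0.3,  85.9, -55.9]), array([0.1267, 0.0027, 0.0014]), 'yaw now 104.3 -> 97.0 q6 -31.1')
(array([ -0.6, 399.7,   8.4]), array([0.2838, 0.0028, 0.0012]), 'yaw now 104.3 -> 88.0 q6 -31.1')
```

View pics/s9.png

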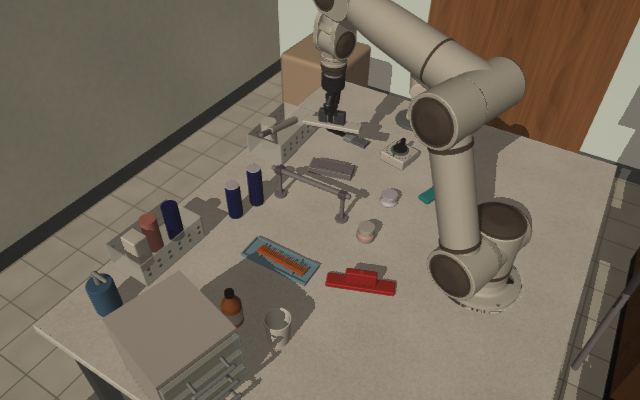

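View pics/w9.png

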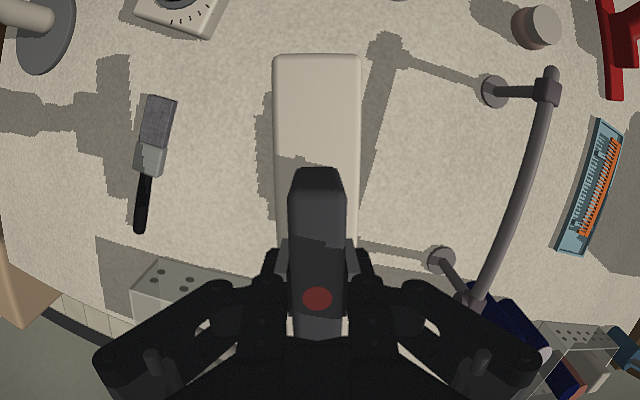

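Call:
apply_moves(
  rows=[
    [[-3, 20, -14, 0.03, 0, 0, 0], [-3, 43, -28, 0.06, 0, 0, 0], [-3, 66, -42, 0.09, 0, 0, 0], [-3, 90, -54, 0.12, 0, 0, 0], [-3, 120, -46, 0.15, 0, 0, 0], [-3, 155, -40, 0.18, 0, 0, 0], [-3, 190, -34, 0.21, 0, 0, 0], [-3, 225, -28, 0.24, 0, 0, 0], [-3, 260, -22, 0.27, 0, 0, 0], [-3, 290, -17, 0.284, 0, 0, 0], [-3, 310, -13, 0.284, 0, 0, 0], [-3, 322, -11, 0.284, 0, 0, 0], [-3, 322, -11, 0.284, 0, 0, 0], [-3, 322, -11, 0.284, 0, 0, 0]],
  ],
)

```text
time: 16.05
ee_pos: [0.5353, 0.1194, 0.1853]
tcp_rot: [-25.7, 89.8, -27.7]
wrist_force: [-0.2, 0.1, -3.1]
opening: 0.0213
```

```bash
cat > comb.py <<'E'
from h import *
import sys
w=cams.camera("wrist");w["fish"]=1;cv2.imwrite("pics/%s.png"%sys.argv[1],w["pixels"][:,:,::-1])
p,M,o=pose();print(p,yawdeg(M),o["q"],o["wrist_force"],o["opening"],o["time"])
P,m=cloud(w); px=w["pixels"].astype(int)
o=m&(px[...,0]-px[...,2]>60)&(px[...,0]>1.6*px[...,1])&(abs(P[...,0]-.525)<.13)&(abs(P[...,1]-.27)<.05)
A=P[o];A=A[A[:,2]>.016]
r=cv2.minAreaRect(A[:,:2].astype(np.float32)*1000);print("comb",len(A),np.percentile(A[:,2],[5,50,95]).round(4),r)
t=m&(px[...,2]>px[...,0]+12)&(abs(P[...,0]-.53)<.16)&(abs(P[...,1]-.27)<.07)&(P[...,2]<.02)&(P[...,2]>.003)
T=P[t];print("tray",len(T),cv2.minAreaRect(T[:,:2].astype(np.float32)*1000))
L=(P-p)@M
B=m&(abs(L[...,1])<.019)&(L[...,2]<-.05)&(L[...,2]>-.11)&(abs(L[...,0]+.032)<.008)
A=L[B]; 
if len(A)>50:
    c=np.linalg.lstsq(np.c_[A[:,1:],np.ones(len(A))],A[:,0],rcond=None)[0]; print("lamp plane in tool: slopes y,z, x0",c.round(4),"zmin",A[:,2].min())
E
python3 comb.py w10
```

```text
[0.53537446 0.11908667 0.18541599] 87.96044522642659 [12.60209722  4.45574025  8.68744318 94.09696179 -0.10447882 14.64143744] [ 0.04240932 -0.70774233 -2.6134546 ] 0.021273692263851243 16.1
comb 2177 [0.0184 0.0204 0.0217] ((526.5842895507812, 266.7088317871094), (33.26456069946289, 169.0796661376953), 87.48424530029297)
tray 7833 ((536.5692749023438, 262.7796630859375), (230.1027374267578, 86.15465545654297), 0.6302887201309204)
lamp plane in tool: slopes y,z, x0 [-0.0003 -0.0055 -0.0329] zmin -0.10084257196525744
```

View pics/w10.png

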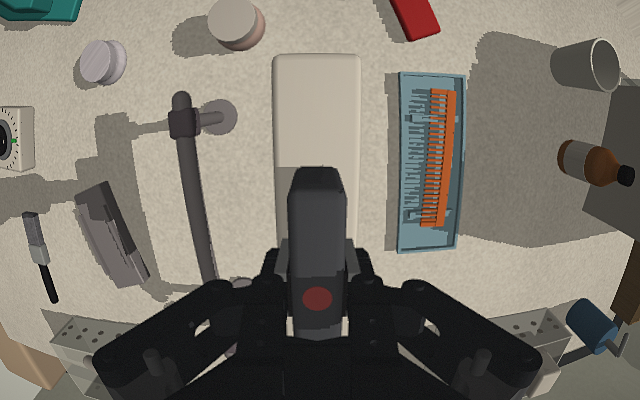

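Run:
```python
from h import *
print(target([.5262,.2667,.10],87.5));
```

```text
(array([ 85.2, 147.3, -14.7]), array([0.008 , 0.0027, 0.0012]), 'yaw now 88.0 -> 87.5 q6 14.6')
```

Call:
apply_moves(
  rows=[
    [[0, 40, -5, 0.008, 0.0027, 0.001, 0], [5, 80, -10, 0.008, 0.0027, 0.001, 0], [20, 115, -14, 0.008, 0.0027, 0.001, 0], [45, 140, -14.7, 0.008, 0.0027, 0.001, 0], [70, 147.3, -14.7, 0.008, 0.0027, 0.001, 0], [83, 147.3, -14.7, 0.008, 0.0027, 0.001, 0], [85, 147.3, -14.7, 0.008, 0.0027, 0.001, 0], [85, 147.3, -14.7, 0.008, 0.0027, 0.001, 0], [85, 147.3, -14.7, 0.008, 0.0027, 0.001, 0]],
  ],
)

```text
time: 17.0
ee_pos: [0.527, 0.2661, 0.1018]
tcp_rot: [23.6, 89.9, 21.0]
wrist_force: [0.2, -0.5, -2.3]
opening: 0.0213
```

```bash
python3 comb.py w11;python3 - <<'E'
from h import *
print(target([.5262,.2667,.019],87.5)); 
s=cams.camera("side");cv2.imwrite("pics/s11.png",cv2.resize(s["pixels"][170:330,200:400,::-1],(800,600)))
E
```

```text
[0.52702674 0.26628468 0.1018493 ] 87.43631030776282 [ 2.68108315e+01  9.50689209e+00  4.99958914e+00  8.53628955e+01
 -9.60545063e-03  2.93745671e+01] [-0.81067207  0.03512483 -1.36488298] 0.021409557144071972 17.05
comb 2 [0.1804 0.1807 0.181 ] ((523.18017578125, 270.555419921875), (4.365544319152832, 0.0), -135.4585418701172)
tray 1634 ((505.61346435546875, 262.45556640625), (167.9835205078125, 85.0381851196289), 0.610823392868042)
lamp plane in tool: slopes y,z, x0 [ 0.0008 -0.0055 -0.0329] zmin -0.10078001759088838
(array([82.8,  0.3, -1. ]), array([-0.0011,  0.0021, -0.001 ]), 'yaw now 87.4 -> 87.5 q6 29.4')
```

View pics/w11.png

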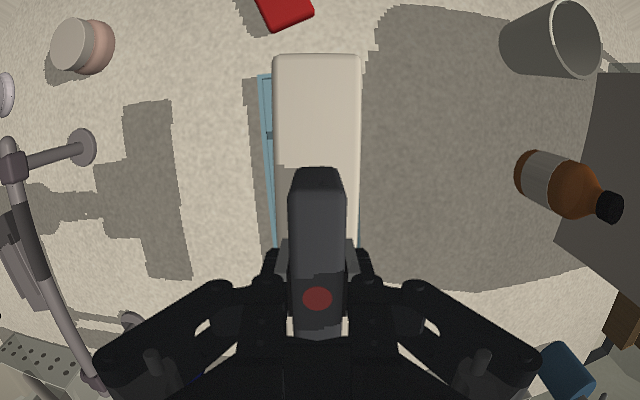

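View pics/s11.png

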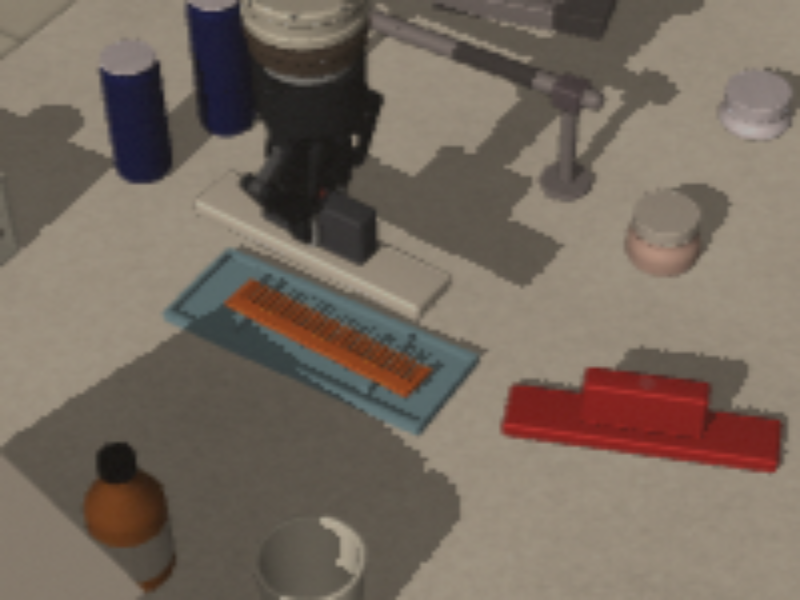

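Call:
apply_moves(
  rows=[
    [[15, 0.3, -1, -0.001, 0.002, -0.001, 0], [30, 0.3, -1, -0.001, 0.002, -0.001, 0], [45, 0.3, -1, -0.001, 0.002, -0.001, 0], [57, 0.3, -1, -0.001, 0.002, -0.001, 0], [67, 0.3, -1, -0.001, 0.002, -0.001, 0], [74, 0.3, -1, -0.001, 0.002, -0.001, 0], [79, 0.3, -1, -0.001, 0.002, -0.001, 0], [81, 0.3, -1, -0.001, 0.002, -0.001, 0], [81, 0.3, -1, -0.001, 0.002, -0.001, 0], [81, 0.3, -1, -0.001, 0.002, -0.001, 0], [81, 0.3, -1, -0.001, 0.002, -0.001, 0]],
  ],
)

```text
time: 18.2
ee_pos: [0.5264, 0.267, 0.0212]
tcp_rot: [27.9, 90.0, 25.4]
wrist_force: [-0.2, -0.1, -2.9]
opening: 0.0217
```

```bash
python3 comb.py w12;python3 - <<'E'
from h import *
s=cams.camera("side");cv2.imwrite("pics/s12.png",cv2.resize(s["pixels"][200:320,220:370,::-1],(750,600)))
P,m=cloud(s);px=s["pixels"].astype(int)
o=m&(px[...,0]-px[...,2]>70)&(np.hypot(P[...,0]-.525,P[...,1]-.27)<.12)
A=P[o];print("comb side",len(A),A[:,1].max(),A[:,0].min(),A[:,0].max())
t=cams.camera("top");cv2.imwrite("pics/t12.png",cv2.resize(t["pixels"][100:260,200:500,::-1],(800,427)))
for c,n in((s,"side"),(t,"top")):
    P,m=cloud(c)
    A=P[m&(P[...,2]>.044)&(P[...,2]<.06)&(abs(P[...,0]-.527)<.13)&(abs(P[...,1]-.267)<.045)]
    print(n,len(A),A[:,2].mean(),cv2.minAreaRect(A[:,:2].astype(np.float32)*1000))
E
```

```text
[0.52632126 0.26692624 0.02109518] 87.5067479803588 [ 2.68934946e+01  1.05224624e+01 -2.78001265e+00  7.66689484e+01
 -2.62922953e-03  2.93867486e+01] [ 0.46784509  0.21756462 -1.57265756] 0.02130943455035032 18.25
comb 49 [0.0994 0.1001 0.1011] ((525.8544921875, 267.693359375), (11.45472526550293, 10.699926376342773), 2.05202054977417)
tray 8441 ((493.9511413574219, 262.4587097167969), (144.87924194335938, 84.9460678100586), 0.8434367775917053)
lamp plane in tool: slopes y,z, x0 [-0.0004 -0.0055 -0.0331] zmin -0.10068427384926895
comb side 135 0.2929105776578501 0.4428074909614964 0.6076024538007955
side 571 0.051641442906216105 ((523.6774291992188, 269.3577880859375), (47.53120422363281, 201.92092895507812), 88.16000366210938)
top 175 0.052502640935438216 ((592.859375, 256.7874755859375), (34.113983154296875, 70.71221923828125), 89.26705932617188)
```

View pics/s12.png

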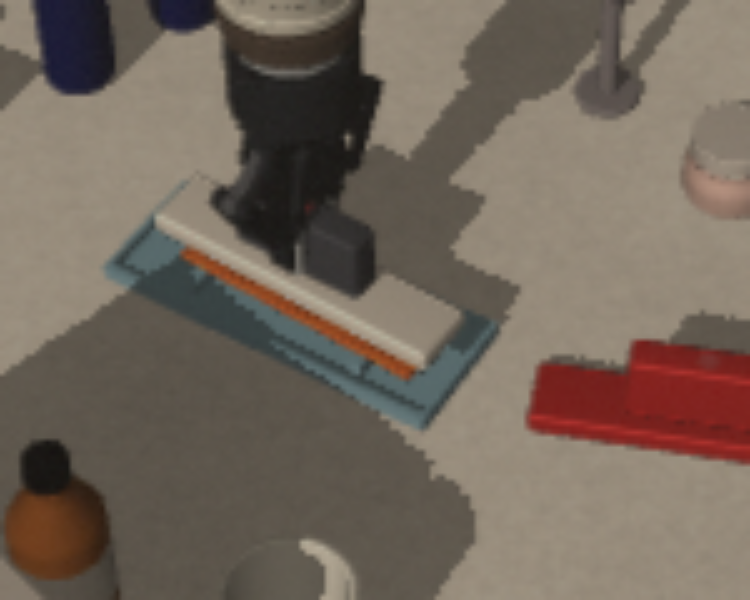

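View pics/t12.png

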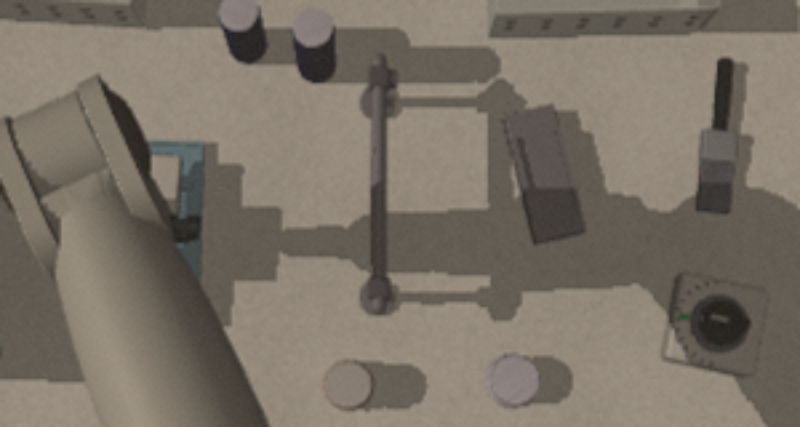

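```bash
python3 -c "
from workcell import *
print(bot.job_done()); o=get_obs(); print(o['time'],o['ee_pos'],o['opening'])"
```

```text
the job is handed in; nothing more can be done
None
the job is handed in; nothing more can be done
```

I finished the job and handed it in at about 18 s of the 51 s allowed. No verdict is reported.

- **Timer:** I gripped the dial, turned it 0.84 rad clockwise and let go. Afterwards the pointer stood at 79.7° and the green tab at 80.2°, which is under 1 mm apart at the pointer point. The last top view shows nothing changed there.
- **Wand:** I took it from the dock by its fin and carried it over the bar with its underside about 0.20 m up. It now hovers over the comb.
    - **Height and tilt:** The underside is about 17 mm above the comb. The tilt is about 0.006 rad.
    - **Centring and alignment:** The centres are within about 1 mm by the wrist camera and 2–3 mm by the side camera. The long axes are within about 0.02 rad.
    - **Grip:** The fingers are closed on the fin at 21 mm. The wrist force is about 2–3 N downward, which is what the wand's weight would give.
    - **Comb and neighbours:** Nothing else appeared to have moved in the views. Once the wand was in place the wrist camera could no longer see the comb; the side camera still saw its edge in place.

**Checks that disagreed:**
- **Finger length:** The real fingertips sit about 44 mm short of the reported TCP. My first grasp of the dial closed on empty air above it, without touching anything. I measured the gap with the wrist camera and allowed for it from then on.
- **Camera offsets:** The top and side cameras differed from the wrist camera by 2–3 mm, so I used the wrist camera's positions.

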